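# Refit the dial knob of a variable transformer and hold it down

### The job

The dial spindle of the variable transformer has just been cleaned: first stand the can of contact cleaner, left on top of the transformer, upright in the one empty cell of the divided caddy and let go of it. Then take the large pointer knob, turn it so that the flat in its bore matches the flat of the D-shaped spindle, push it fully home on the spindle, and press it down against the spindle's spring to the bottom of its travel. Finish while still holding the knob pressed down with the gripper, so that its grub screw can be tightened; leave the other things on the table and in the caddy where they are.

Things in the scene. Friction and masses are not known exactly. Their poses are not given: they have to be found in the camera images.
- cleaner_can: Contact-cleaner can, plain aluminium with a paper band and a white button on top: 42 mm diameter, straight side up to 108 mm, 122 mm tall overall, about 0.16 kg. At the start it stands upright on the transformer's lid, on the robot's side of the spindle. Origin: centre of its underside, z up along the can.
- caddy: Plywood caddy fixed to the table, 150 x 150 mm, 70 mm high, walls, floor and dividers 5 mm thick: 2 x 2 open cells, each 67.5 mm square, cell centres at x = +-36 mm and y = +-36 mm in its frame. Three cells are occupied by containers up to 75 mm tall (loose), one is empty. Origin: centre of the underside, axes along the walls.
- pad: Black rubber pad 50 x 50 mm, 3 mm thick, fixed on the floor of the one empty cell of the caddy, centred in the cell (which cell varies). Origin: centre of the pad's underside, 5 mm above the table.
- knob: The large black pointer knob, loose, right way up on the table at the start, about 0.09 kg. A round disc, 60 mm diameter and 24 mm high, carries a grip bar across its top: 14 mm wide (along y), from z = 24 to 48 mm, running along x from -26 mm to a pointed nose at +28 mm. Origin: centre of the underside; x points along the bar towards the nose, z up.
- knob_bore (a point): Mouth of the knob's bore, at the knob's origin and with its axes. The bore is D-shaped, open below, 18 mm deep: 15.2 mm diameter with a flat 4.1 mm from the axis on the +x side, under the nose. It goes on the spindle only with the two flats on the same side (some 5 degrees of play).
- spindle_tip (a point): Centre of the top end of the transformer's upright steel spindle, 30 mm above the lid when not pressed. D-shaped: 14 mm diameter, its flat 3.5 mm from the axis on this frame's +x side; z up; the topmost 3 mm are chamfered. With the knob fully home this point is 18 mm above the knob's underside and the two x axes are parallel and point the same way.
- spindle (a joint): How far the sprung spindle is pressed straight down, m: 0 = up, 0.008 = bottom of its travel. The spring pushes back with 4 N at the start of the travel and 10.4 N at the bottom. The spindle can also turn, stiffly (about 0.1 N m), within about 37 degrees either way of its middle.
- transformer: Variable transformer in a grey sheet-steel case, fixed to the table: 190 mm (x) x 160 mm (y), lid 130 mm above the table, the spindle in the middle of the lid, surrounded by a flat brass collar 22 mm wide and 3 mm high. Origin: centre of the underside.
- flux_jar: Bystander in the caddy: amber jar, 48 mm diameter, 62 mm tall. Origin: centre of its underside.
- grease_tin: Bystander in the caddy: aluminium tin, 52 mm diameter, 55 mm tall. Origin: centre of its underside.
- oil_bottle: Bystander in the caddy: small white bottle, 36 mm diameter, 75 mm tall. Origin: centre of its underside.
- small_knob: Bystander: small plain round black knob without a grip bar, 32 mm diameter, 20 mm high, near the pointer knob, ahead of its nose. Origin: centre of its underside.
- screwdriver: Bystander: screwdriver, 190 mm long, lying on the table. Origin: near the middle of its length, at table height.
- tweeter: Bystander: dome tweeter loudspeaker, 94 mm diameter, 29 mm high, lying face up. Origin: centre of its underside.
- dome_camera: Bystander: white surveillance dome camera, 100 mm diameter, 56 mm high. Origin: centre of its underside.
- carton: Bystander: cardboard box 110 x 80 x 70 mm. Origin: centre of its underside.
Mind the look-alikes: they are no part of the job. What is shaped like the cleaner_can but orange or purple is not meant. What is shaped like the knob but pink or purple is not meant.

How it is judged (in metres and radians):
On the way:
1. the can stands upright on the pad in the empty cell, let go (horizontal distance between cleaner_can and pad below 0.03 m and z of cleaner_can in the frame of pad below 0.01 m and angle between cleaner_can's own z axis and vertical below 0.2 rad and contact force between the arm and cleaner_can below 0.5 N and linear speed of cleaner_can below 0.03 m/s), for 0.2 s.
At the end, for the whole second after the job is handed in: Can upright (0.2 rad) on the pad in its cell (30 mm), untouched by the arm. Knob keyed on the spindle: x axes within 0.2 rad, upright within 0.1 rad, centred within 3 mm, spindle 15.5 mm or more in the bore; fingers on the knob press the spindle down by more than 6 of its 8 mm for the last second (all of step 1 and z of knob in the frame of spindle_tip below -0.0155 m and horizontal distance between knob and spindle_tip below 0.003 m and angle between the z axis of knob and the z axis of spindle_tip, either way round below 0.1 rad and angle between the x axis of knob and the x axis of spindle_tip, either way round below 0.2 rad and value of joint spindle above 0.006 m and contact force between the fingers and knob above 2 N and contact force between knob and transformer above 4 N and linear speed of knob below 0.02 m/s); the arm keeps its last pose, push and grip.
It fails at once if the can is knocked over (angle between cleaner_can's own z axis and vertical above 0.9 rad).
It fails at once if a container in the caddy is lifted out, tipped over or moved more than 40 mm (distance of any of flux_jar, grease_tin, oil_bottle from where it was at the start of the episode above 0.04 m or angle between any of flux_jar, grease_tin, oil_bottle's own z axis and vertical above 0.6 rad).
It fails at once if a bystander on the table is moved more than 40 mm or tipped over (distance of any of small_knob, screwdriver, tweeter, dome_camera, carton from where it was at the start of the episode above 0.04 m or angle between any of small_knob, tweeter, dome_camera, carton's own z axis and vertical above 0.6 rad).
It also fails if it takes over 58 s, if anything falls off the work surface, if the arm or the gripper's body presses on something with over 40 N, if the wrist force passes 120 N, or if a joint passes its speed limit or range.

### The arm

A 6-joint arm with a two-finger parallel gripper is mounted at the origin on the work surface. World frame = base frame: x ahead of the robot, y to its left, z up, the work surface at z = 0. Lengths are in mm, angles in degrees, forces in N, time in s.
With the tool pointing down it reaches from about 350 to 850 mm from the base axis. Payload 8.1 kg.
Tool frame: the origin (TCP) lies at the very end of the fingers, on their centre line; the grasp point (between the pads) lies 19 mm behind it; x points along the fingers, y is the direction in which the jaws open and shut, and the axes are right-handed (so a half turn about x gives the same grasp; the last joint's range is limited). The gripper opens to 85 mm and grips with 20 to 120 N. Pads are 22 mm wide; open, the fingers measure 114 mm over their backs; the gripper's body (76 mm by 85 mm) begins 54 mm behind the grasp point. The pads swing forward as they close: fully open they stand 13 mm farther back than shut.
Start: joints at [-4.893, 7.471, 85.268, -0, 87.261, -4.893], TCP at [600.004, 0.022, 231.292] pointing down, gripper open.
Joint ranges: [-169.43, 169.43], [-51.17, 129.36], [1.28, 143.12], [-76.62, 256.62], [0, 156.53], [-152.29, 152.29]. Speed limits (degrees/s): [136.94, 136.94, 159.86, 180, 180, 180].

### API

Orientations are given as [roll, pitch, yaw] about the fixed x, y, z axes, in that order (R = Rz(yaw) Ry(pitch) Rx(roll)).
In Python, from bench import sensors, snapshot, r gives the robot as it stands. The module is installed in compiled form; this text tells all that it offers.
- The arm moves only by the tool drive_tool, never from a script. Its argument "moves" is one flat list of numbers, 6 for each row, row after row: the shift along the tool's x, y, z in cm, then the turn, a rotation vector about the tool's x, y, z in degrees. In form: [tx, ty, tz, wx, wy, wz, tx, ty, tz, wx, wy, wz, ...]. A call has 1 to 20 rows; each row shifts and turns the commanded pose from where the row before left it, along the tool's axes as they then stand; what a row does not reach is not made up. A row lasts 1/12 s, in which the tool goes at most 41.7 mm and 7.16 degrees, less where a joint would pass 70% of its speed; a pose out of reach is approached as far as the arm can. A call with a gripper value outside its range is refused whole. "hand" is the finger opening in cm, from 0 to 8.54, set as the call begins (left out, the last holds). The fingers move at their own pace and stop on an object; "grip_force" is the grip in N (left out, the last holds). Time passes only in rows, so rows that do not move let the fingers close. It gives the time, the measured TCP pose, the force and the opening at its end, in the units of the state.
- sensors.sense(): the state, without advancing time (a new reading comes with each control period).
- snapshot(name): name is "scene" or "side" or "wrist"; returns a dict with "image" (480x640x3 uint8, red, green, blue), "z_map" (480x640 float32, mm along the optical axis (not along the pixel's ray), 0 where there is no reading), "camera_matrix" (3x3 intrinsics, pixels), "eye" and "orientation" of the camera in the world; the wrist camera has in their place "mount" (4x4, takes a point from camera to tool coordinates, whose origin is the TCP and whose axes are the tool frame's). Camera axes: x right, y down, z forward; pixel columns grow to the right and rows downward; lengths in mm; the calibration is good to about 2 mm. A picture is of the moment at which its call begins: read the wrist's pose just before it.
- r.hand_in(): hands the job in, once; it reports no verdict.
The state is a dict: "time": time; "joint_pos": joint angles; "qd": joint speeds; "joint_efforts": joint torques, N m; "tool_pos": TCP position; "tcp_rot": TCP orientation; "ft_force": force on the tool from outside, world axes, zero at the start; "wrist_torque": the same for the moment, N m; "finger_gap": finger opening in mm.
Only numpy, scipy, OpenCV 4.12 (cv2) and the standard library are available. Lean on these libraries where they do the work, as an engineer would, in place of code of your own. Each camera call takes 0.05 s, during which the arm holds its last target.

## Working session

There is one attempt and no reset: what is moved stays moved. The work goes in short steps, Python scripts to look and compute and a tool call to move; the robot and the scene stay as the last step left them, time stands still between calls to the robot, and variables do not carry over. Pictures are saved under pics/ and viewed, and the job is handed in when it is done.

Besides the shell and the picture viewer there is one more tool, called as a command line: name --argument value ..., lists and objects as JSON in quotes. drive_tool: Moves the arm, as the interface text tells. Its arguments: {"type":"object","properties":{"moves":{"type":"array","items":{"type":"number"}},"hand":{"type":"number"},"grip_force":{"type":"number"}},"required":["moves"]}

```bash
mkdir -p pics; cat > h.py <<'E'
import numpy as np, cv2
from scipy.spatial.transform import Rotation as R
from bench import sensors, snapshot, r
def cam(name):
    s=sensors.sense(); d=snapshot(name)
    K=np.array(d["camera_matrix"])
    if name=="wrist":
        M=np.array(d["mount"]); T=np.eye(4); T[:3,:3]=R.from_euler('xyz',s["tcp_rot"],degrees=True).as_matrix(); T[:3,3]=s["tool_pos"]; T=T@M
    else:
        T=np.eye(4); T[:3,3]=d["eye"]; o=np.array(d["orientation"])
        T[:3,:3]=o if o.shape==(3,3) else R.from_euler('xyz',o,degrees=True).as_matrix()
    z=d["z_map"]; v,u=np.mgrid[0:480,0:640]
    P=np.stack([(u-K[0,2])/K[0,0]*z,(v-K[1,2])/K[1,1]*z,z],-1)@T[:3,:3].T+T[:3,3]
    P[z==0]=np.nan
    return d["image"],P,T,K
def save(n,img): cv2.imwrite(n,img[...,::-1])
E
python3 - <<'E'
from h import *
print(sensors.sense())
for n in("scene","side","wrist"):
    im,P,T,K=cam(n); save(f"pics/{n}0.png",im); np.savez(f"{n}0.npz",im=im,P=P,T=T,K=K); print(n,T.round(3),K)
E
```

```text
{'time': 0.0, 'joint_pos': array([-4.89400609e+00,  7.51695678e+00,  8.53297603e+01, -3.67116106e-04,
        8.72599888e+01, -4.89694620e+00]), 'qd': array([-0.0011716 , -0.04091604, -0.0134659 ,  0.01254437,  0.00428876,
        0.07743732]), 'joint_efforts': array([-1.90700346e-03, -5.69404185e+01, -5.00557995e+01, -2.19391650e-04,
        1.44415747e-02,  7.24149572e-05]), 'tool_pos': array([5.99454226e+02, 5.68189368e-02, 2.30220534e+02]), 'tcp_rot': array([-94.70006688,  89.89329352, 175.30289112]), 'ft_force': array([-0.20275712,  0.03203075,  0.18592219]), 'wrist_torque': array([-0.00092514, -0.00100963,  0.04398398]), 'finger_gap': 85.09296768090209}
scene [[-5.980000e-01  6.680000e-01 -4.430000e-01  1.148032e+03]
 [ 8.010000e-01  5.040000e-01 -3.230000e-01  4.048620e+02]
 [ 7.000000e-03 -5.480000e-01 -8.370000e-01  1.227560e+03]
 [ 0.000000e+00  0.000000e+00  0.000000e+00  1.000000e+00]] [[604.61901342   0.         313.42989302]
 [  0.         604.61901342 240.31838145]
 [  0.           0.           1.        ]]
side [[-7.98000e-01 -3.18000e-01  5.13000e-01 -1.42947e+02]
 [-6.03000e-01  4.42000e-01 -6.64000e-01  9.28748e+02]
 [-1.60000e-02 -8.39000e-01 -5.44000e-01  8.95636e+02]
 [ 0.00000e+00  0.00000e+00  0.00000e+00  1.00000e+00]] [[548.96460182   0.         320.15081464]
 [  0.         548.96460182 233.91818379]
 [  0.           0.           1.        ]]
wrist [[ 1.00000e+00 -0.00000e+00 -1.00000e-03  5.99831e+02]
 [-0.00000e+00 -9.64000e-01 -2.66000e-01  6.72210e+01]
 [-1.00000e-03  2.66000e-01 -9.64000e-01  3.72555e+02]
 [ 0.00000e+00  0.00000e+00  0.00000e+00  1.00000e+00]] [[374.07252738   0.         322.23301609]
 [  0.         374.07252738 240.94815685]
 [  0.           0.           1.        ]]
```

View pics/scene0.png

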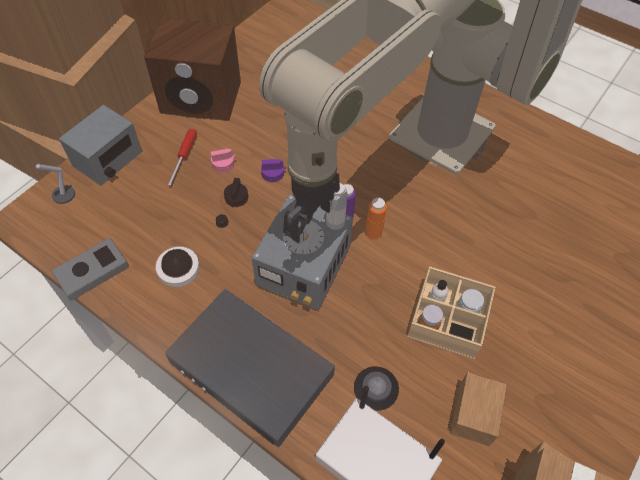

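View pics/side0.png

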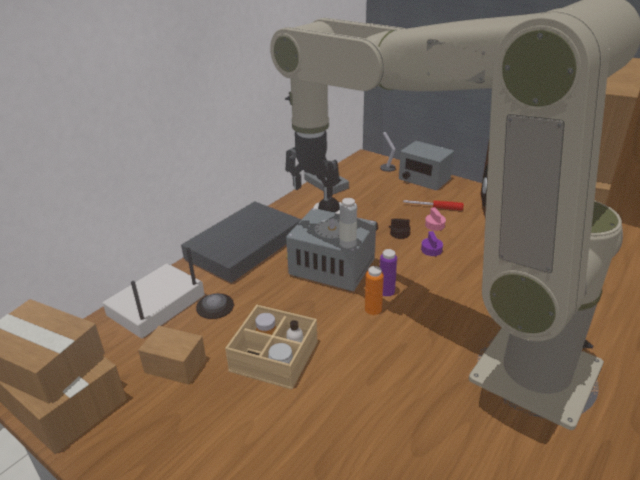

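View pics/wrist0.png

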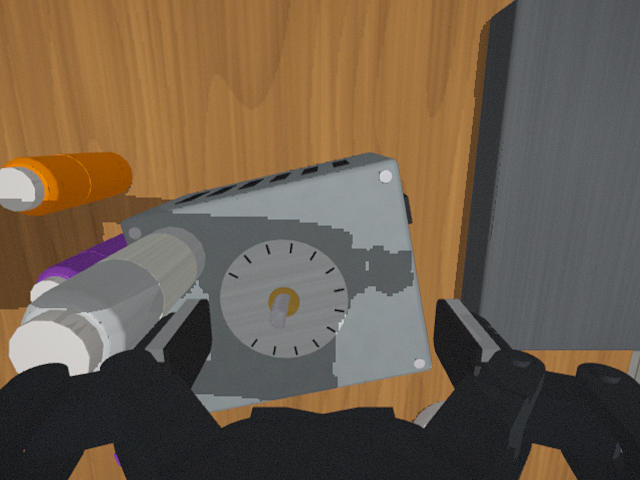

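The can candidates in the scene view are plain aluminium (338,208), purple (349,200) and orange (376,218). The knob candidates are black (236,191), pink (223,160), purple (272,170) and the small round one (222,220). I choose the aluminium can and the black bar knob. The empty cell, with the black pad, is at about (462,331). Next I'll take close crops and measure.

```bash
python3 - <<'E'
from h import *
a=np.load("scene0.npz");b=np.load("side0.npz");w=np.load("wrist0.npz")
im=a["im"]; si=b["im"]
def crop(i,x0,y0,x1,y1,s): return cv2.resize(i[y0:y1,x0:x1],None,fx=s,fy=s,interpolation=cv2.INTER_CUBIC)
c1=crop(im,205,145,305,245,4); c2=crop(im,300,180,400,280,4)
save("pics/c1.png",np.hstack([c1,c2]))
c3=crop(im,400,260,500,360,4); c4=crop(si,370,190,470,290,4)
save("pics/c2.png",np.hstack([c3,c4]))
# transformer lid pts: z 125..133
for n,d in(("scene",a),("side",b),("wrist",w)):
    P=d["P"]; I=d["im"].astype(int)
    m=(P[...,2]>124)&(P[...,2]<136)&(P[...,0]>400)&(P[...,0]<800)&(abs(P[...,1])<200)
    q=P[m][:,:2].astype(np.float32); print(n,len(q),cv2.minAreaRect(q), np.median(P[m][:,2]))
    m=(P[...,2]>66)&(P[...,2]<78)&(P[...,1]>150)&(P[...,1]<500)&(P[...,0]>300)&(P[...,0]<800)
    q=P[m][:,:2].astype(np.float32)
    if len(q)>20: print(" caddy",len(q),cv2.minAreaRect(q))
    m=(P[...,2]>200)&(P[...,2]<256)&(P[...,0]>400)&(P[...,0]<800)&(abs(P[...,1])<200)&(I.min(-1)>100)
    q=P[m]
    if len(q): print(" can?",len(q),q.min(0),q.max(0),np.median(q,0))
for n,d,(u,v) in(("scene",a,(236,191)),("side",b,(400,227)),("side",b,(348,203)),("scene",a,(304,240)),("scene",a,(462,331)),("scene",a,(222,220)),("scene",a,(376,218)),("scene",a,(349,200)),("scene",a,(272,170))):
    print(n,u,v,d["P"][v,u].round(1))
E
```

```text
scene 4084 ((540.4743041992188, -43.49058532714844), (280.4710693359375, 190.69496154785156), 1.4402804374694824) 129.6185293115633
 caddy 3030 ((592.6459350585938, 358.3714599609375), (399.757568359375, 256.3136291503906), 8.255239486694336)
 can? 295 [482.8227746  -12.37135901 200.2971927 ] [649.24295143  12.44244217 255.87700192] [509.78401244   3.2398868  236.20172861]
side 1996 ((533.641845703125, -52.73912048339844), (263.3647155761719, 167.865478515625), 12.49318790435791) 130.96156438668623
 caddy 2316 ((588.9481201171875, 357.10650634765625), (399.7661437988281, 256.658935546875), 8.561234474182129)
 can? 393 [474.6200227  -27.60239286 200.05014374] [647.6685673   12.64317937 255.96286151] [489.19502234   1.69392677 233.4193637 ]
wrist 47460 ((573.3074951171875, -42.78877258300781), (189.13479614257812, 159.9724578857422), 12.848177909851074) 129.66352369048644
 can? 12093 [480.55648302 -23.11801179 200.00352985] [649.01844611  11.83475824 255.99555223] [ 5.09483428e+02 -2.38616374e-01  2.41048147e+02]
scene 236 191 [ 521.4 -290.1   46.1]
side 400 227 [ 509.6 -303.7   23. ]
side 348 203 [490.5  -0.6 252.4]
scene 304 240 [578.7 -35.5 129.4]
scene 462 331 [495.3 337.9   4.8]
scene 222 220 [ 596.2 -273.8   20.8]
scene 376 218 [412.3  45.7  93.7]
scene 349 200 [412.7 -30.3 101.9]
scene 272 170 [nan nan nan]
```

```bash
python3 - <<'E'
import cv2
print(cv2.imread("pics/c1.png").shape)
E
```

```text
(400, 800, 3)
```

View pics/c1.png

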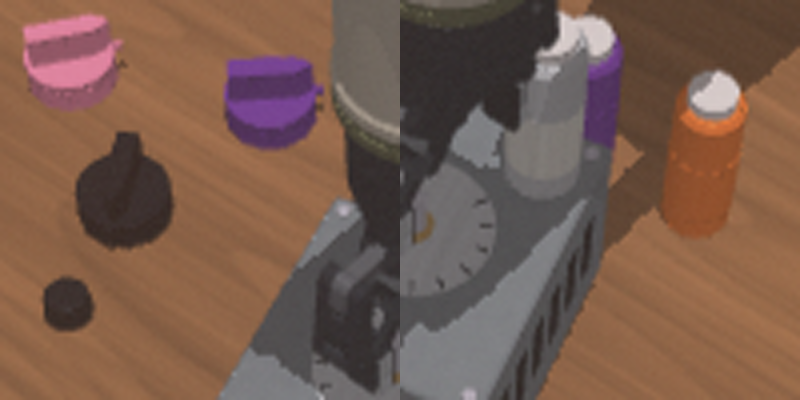

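View pics/c2.png

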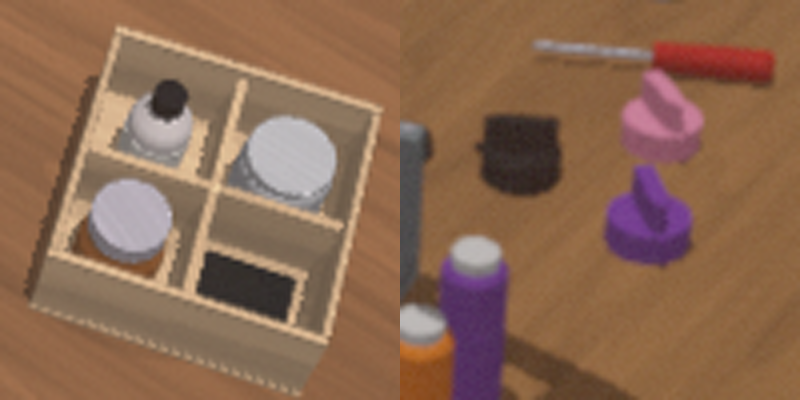

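```bash
python3 - <<'E'
from h import *
from scipy.optimize import least_squares
a=np.load("scene0.npz");b=np.load("side0.npz");w=np.load("wrist0.npz")
def fit(q,rad):
    f=lambda p: np.hypot(q[:,0]-p[0],q[:,1]-p[1])-rad
    s=least_squares(f,q[:,:2].mean(0),loss='soft_l1',f_scale=1.5); return s.x.round(1),np.median(abs(f(s.x))).round(2),len(q)
for n,d in(("scene",a),("side",b),("wrist",w)):
    P=d["P"].reshape(-1,3);I=d["im"].reshape(-1,3).astype(int)
    m=(P[:,2]>145)&(P[:,2]<230)&(abs(P[:,0]-490)<40)&(abs(P[:,1]-0)<40)&(I.min(1)>60)
    print(n,"can",fit(P[m],21.))
    m=(P[:,2]>250)&(P[:,2]<254)&(abs(P[:,0]-490)<30)&(abs(P[:,1])<30)
    print(" top",P[m].mean(0) if m.any() else 0, P[m].min(0) if m.any() else 0,P[m].max(0) if m.any() else 0)
    m=(P[:,2]>140)&(P[:,2]<170)&(np.hypot(P[:,0]-573,P[:,1]+43)<20)
    if m.any(): print(" spin",fit(P[m],7.),P[m].mean(0))
    m=(P[:,2]>157)&(P[:,2]<170)&(np.hypot(P[:,0]-573,P[:,1]+43)<20)
    if m.any(): print(" spin tip",m.sum(),P[m].mean(0),P[m].min(0),P[m].max(0))
    # knob
    m=(P[:,2]>4)&(P[:,2]<21)&(np.hypot(P[:,0]-518,P[:,1]+293)<45)
    if m.sum()>5: print(" knob disc",fit(P[m],30.))
    m=(P[:,2]>20)&(P[:,2]<27)&(np.hypot(P[:,0]-518,P[:,1]+293)<45)
    if m.sum()>5: print(" knob disc top",cv2.minEnclosingCircle(P[m][:,:2].astype(np.float32)),m.sum())
    m=(P[:,2]>44)&(P[:,2]<52)&(np.hypot(P[:,0]-518,P[:,1]+293)<45)
    if m.sum()>5: print(" bar",m.sum(),cv2.minAreaRect(P[m][:,:2].astype(np.float32)),P[m].mean(0))
    # caddy
    I=d["im"].reshape(-1,3).astype(int)
    m=(P[:,2]>66)&(P[:,2]<73)&(abs(P[:,1]-310)<130)&(abs(P[:,0]-500)<130)
    if m.sum()>50: print(" caddy",m.sum(),cv2.minAreaRect(P[m][:,:2].astype(np.float32)))
    m=(P[:,2]>4)&(P[:,2]<12)&(abs(P[:,1]-335)<60)&(abs(P[:,0]-495)<60)&(I.max(1)<70)
    if m.sum()>20: print(" pad",m.sum(),cv2.minAreaRect(P[m][:,:2].astype(np.float32)),P[m].mean(0))
E
```

```text
scene can (array([499.1,  -9.9]), np.float64(0.8), 400)
 top [499.38273919  -1.58290266 252.206005  ] [485.31520444 -12.37135901 250.0013136 ] [515.51136713   5.39537673 253.84654293]
 spin (array([572.5, -43.5]), np.float64(0.67), 30) [573.82110094 -37.76128307 152.74431872]
 spin tip 13 [573.72961685 -38.00699828 159.79196583] [568.44947484 -43.07103441 157.01643575] [579.4506152  -35.0490372  164.44298083]
 knob disc (array([ 511.2, -303.4]), np.float64(1.46), 150)
 knob disc top ((515.58837890625, -301.834716796875), 31.482460021972656) 215
 bar 91 ((512.6224365234375, -302.8315734863281), (57.330665588378906, 14.822839736938477), 28.26752471923828) [ 512.47119229 -302.66964519   47.49360239]
 caddy 1099 ((533.4693603515625, 320.6672058105469), (273.62213134765625, 168.34036254882812), 25.466352462768555)
 pad 209 ((498.2527160644531, 335.79693603515625), (27.510448455810547, 47.84584426879883), 16.037351608276367) [497.97010559 335.79087378   7.66115505]
side can (array([497.4, -11.8]), np.float64(1.09), 507)
 top [494.84425009  -8.78316251 252.1268329 ] [482.8155673  -27.602392
[... 409 characters left out ...]
689125061035) 98
 bar 66 ((510.0826110839844, -304.56878662109375), (50.13267517089844, 26.537429809570312), 34.13896560668945) [ 508.51366453 -302.75771179   48.32061696]
 caddy 1074 ((528.496337890625, 325.13861083984375), (258.4069519042969, 185.189208984375), 17.010339736938477)
wrist can (array([499.3, -10. ]), np.float64(0.27), 6947)
 top [500.30819427  -5.85906102 251.41893336] [483.61604928 -18.09285978 250.00798539] [514.73122823   5.31427625 253.50910578]
 spin (array([575.4, -43. ]), np.float64(1.35), 449) [572.03236213 -39.95755476 154.78085433]
 spin tip 245 [571.66277946 -41.7510465  159.02734036] [566.53686357 -48.52576692 157.0359483 ] [576.80812154 -36.30723527 161.2178114 ]
```

```bash
cat >> h.py <<'E'
def tool():
    s=sensors.sense(); return np.array(s["tool_pos"]),R.from_euler('xyz',s["tcp_rot"],degrees=True).as_matrix()
def go(p,Rt=None):
    p0,R0=tool(); 
    print("tool shift cm",((R0.T@(np.array(p)-p0))/10).round(2), "rotvec",(R.from_matrix(R0.T@Rt).as_rotvec(degrees=True).round(2) if Rt is not None else ""))
def down(yawdeg): # tool x down, jaw (tool y) along world angle yawdeg
    y=np.array([np.cos(np.radians(yawdeg)),np.sin(np.radians(yawdeg)),0]); x=np.array([0,0,-1.]); return np.stack([x,y,np.cross(x,y)],1)
def jaw():
    R0=tool()[1]; return np.degrees(np.arctan2(R0[1,1],R0[0,1]))
def hit(T,K,u,v,z):
    d=T[:3,:3]@np.array([(u-K[0,2])/K[0,0],(v-K[1,2])/K[1,1],1]); return (T[:3,3]+d*(z-T[2,3])/d[2]).round(1)
E
python3 - <<'E'
from h import *
print(tool()[1].round(3),jaw())
a=np.load("scene0.npz");T,K=a["T"],a["K"]
for u,v in((429.5,267.5),(495,286.75),(481.25,345),(413,324.5)): print(hit(T,K,u,v,70))
print("ctr",hit(T,K,400+216/4,260+190/4,70))
I=a["im"].astype(int);P=a["P"]
m=(I.max(-1)<70)&(abs(P[...,1]-335)<60)&(abs(P[...,0]-495)<60)&(P[...,2]<20)
vv,uu=np.nonzero(m);q=np.array([hit(T,K,u,v,8)[:2] for u,v in zip(uu,vv)],np.float32);print(cv2.minAreaRect(q),cv2.boxPoints(cv2.minAreaRect(q)))
go([499.2,-10.2,285],down(jaw()))
E
```

```text
[[-0.002  1.    -0.   ]
 [ 0.    -0.    -1.   ]
 [-1.    -0.002 -0.   ]] -0.0014582439089693322
[437.9 208.   70. ]
[393.8 347.6  70. ]
[533.9 388.6  70. ]
[578.9 251.8  70. ]
ctr [492.1 301.   70. ]
((498.33758544921875, 335.95098876953125), (25.184005737304688, 48.11213302612305), 16.176136016845703) [[479.5423  355.54663]
 [492.94592 309.3393 ]
 [517.1329  316.35535]
 [503.72925 362.56268]]
tool shift cm [ -5.44 -10.04   1.03] rotvec [-0.   -0.01  0.09]
```

The crops confirm the aluminium can with its paper band, the black bar knob, and the pad's cell at about (510, 342). Next I go to the can.

drive_tool --moves '[-2.7,0,0,0,0,0,-2.7,0,0,0,0,0,0,-2.5,0.3,0,0,0,0,-2.5,0.3,0,0,0,0,-2.5,0.2,0,0,0,0,-2.5,0.2,0,0,0,0,0,0,0,0,0,0,0,0,0,0,0]' --hand 8.5

```text
time: 0.82
tool_pos: [499.3, -10.0, 285.4]
tcp_rot: [84.7, 90.0, -5.3]
ft_force: [0.1, -0.3, 0.6]
finger_gap: 84.8
```

```bash
python3 - <<'E'
from h import *
print(sensors.sense()["time"],tool()[0])
im,P,T,K=cam("wrist"); save("pics/w1.png",im); np.savez("w1.npz",im=im,P=P,T=T,K=K)
from scipy.optimize import least_squares
q=P.reshape(-1,3); m=(q[:,2]>145)&(q[:,2]<225)&(abs(q[:,0]-499)<32)&(abs(q[:,1]+10)<32); q=q[m]
f=lambda p: np.hypot(q[:,0]-p[0],q[:,1]-p[1])-21
print(least_squares(f,[499,-10],loss='soft_l1').x,len(q))
go([499.2,-10.2,202],down(0))
E
```

```text
0.8167 [499.33587591 -10.018795   285.37000243]
[499.42286539  -9.99523032] 1260
tool shift cm [ 8.35 -0.1   0.02] rotvec [-0.01  0.   -0.05]
```

View pics/w1.png

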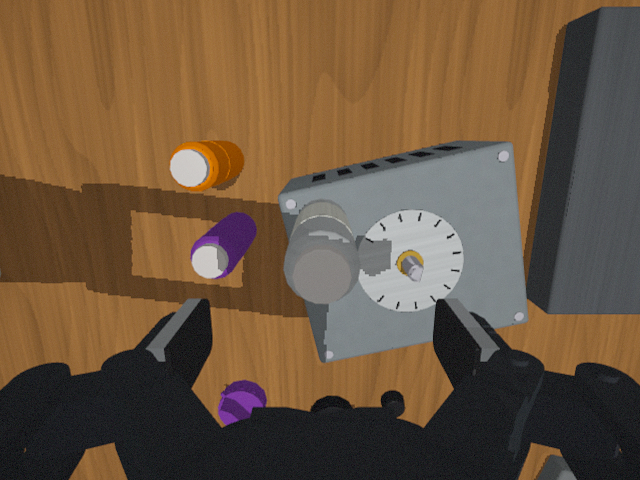

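The can (320,265) is centred between the fingers, clear of the orange and purple cans. Descend and grip.

drive_tool --moves '[2.1,0,0,0,0,0,2.1,0,0,0,0,0,2.1,0,0,0,0,0,2.0,0,0,0,0,0,0,0,0,0,0,0,0,0,0,0,0,0]'

```text
time: 1.37
tool_pos: [499.7, -9.8, 201.2]
tcp_rot: [-97.6, 89.8, 172.4]
ft_force: [0.7, -0.1, 0.3]
finger_gap: 85.0
```

drive_tool --moves '[0,0,0,0,0,0,0,0,0,0,0,0,0,0,0,0,0,0,0,0,0,0,0,0,0,0,0,0,0,0,0,0,0,0,0,0,0,0,0,0,0,0,0,0,0,0,0,0]' --hand 3.6 --grip_force 30

```text
time: 2.03
tool_pos: [500.6, -10.1, 203.9]
tcp_rot: [81.8, 89.9, -8.2]
ft_force: [-2.3, 0.2, 5.8]
finger_gap: 41.1
```

drive_tool --moves '[-1,0,0,0,0,0,-1.5,0,0,0,0,0,-1.5,0,0,0,0,0,-1,0,0,0,0,0,0,0,-1,0,0,0,0,0,-2,0,0,0,0,0,-2.5,0,0,0,0,0,-2.5,0,0,0,0,0,-2,0,0,0,0,0,-2,0,0,0,0,0,-2,0,0,0,0,0,-1,0,0,0,0,0,0,0,0,0]'

```text
time: 3.12
tool_pos: [499.4, 142.3, 251.6]
tcp_rot: [-116.9, 89.9, 153.3]
ft_force: [0.1, 0.8, -2.5]
finger_gap: 41.5
```

```bash
python3 - <<'E'
from h import *
print(sensors.sense()["time"],tool()[0],sensors.sense()["ft_force"])
im,P,T,K=cam("wrist"); save("pics/w2.png",im); np.savez("w2.npz",im=im,P=P,T=T,K=K)
I=im.astype(int);q=P
m=(P[...,2]>66)&(P[...,2]<73)&(abs(P[...,1]-305)<110)&(abs(P[...,0]-490)<110)&(I[...,0]-I[...,2]>25)
print(m.sum(),cv2.minAreaRect(P[m][:,:2].astype(np.float32)))
m=(P[...,2]>5)&(P[...,2]<12)&(abs(P[...,1]-340)<50)&(abs(P[...,0]-510)<50)&(I.max(-1)<70)
print(m.sum(),cv2.minAreaRect(P[m][:,:2].astype(np.float32)))
E
```

```text
3.1167 [499.36504712 142.27648946 251.59704716] [ 0.06360858  0.80042405 -2.52588278]
2722 ((490.6659240722656, 279.08056640625), (150.51402282714844, 112.107666015625), 16.545974731445312)
519 ((511.1865539550781, 323.97998046875), (50.0513916015625, 14.213629722595215), 0.05412181094288826)
```

View pics/w2.png

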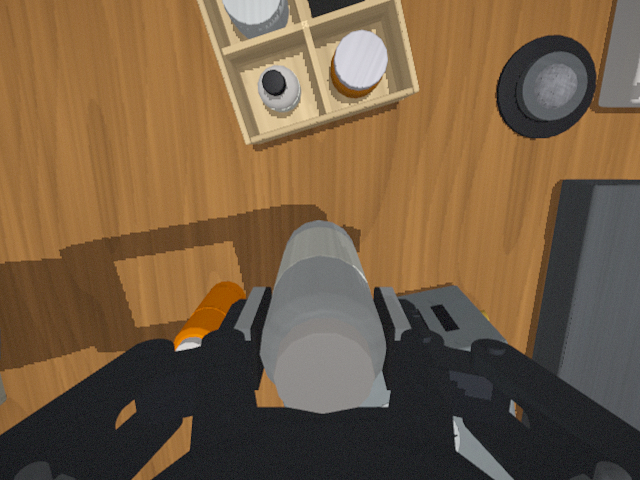

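The can is held upright (320,320). The caddy is cut off at the top of the image, so I move nearer and look again.

drive_tool --moves '[0,0,-1,0,0,0,0,0,-2,0,0,0,0,0,-2,0,0,0,0,0,-2,0,0,0,0,0,-2,0,0,0,0,0,-1,0,0,0,0,0,0,0,0,0]'

```text
time: 3.75
tool_pos: [499.8, 241.4, 252.0]
tcp_rot: [-128.0, 90.0, 142.0]
ft_force: [-0.1, 1.0, -2.3]
finger_gap: 41.5
```

```bash
python3 - <<'E'
from h import *
print(sensors.sense()["time"],tool()[0],sensors.sense()["ft_force"])
im,P,T,K=cam("wrist"); save("pics/w3.png",im); np.savez("w3.npz",im=im,P=P,T=T,K=K)
I=im.astype(int);q=P
m=(P[...,2]>64)&(P[...,2]<74)&(abs(P[...,1]-305)<110)&(abs(P[...,0]-490)<110)&(I[...,0]-I[...,2]>25)
mr=cv2.minAreaRect(P[m][:,:2].astype(np.float32));print(m.sum(),mr)
a=np.radians(17);c=np.array(mr[0]);print("cell",c+36*np.array([np.cos(a)-np.sin(a),np.sin(a)+np.cos(a)]))
m=(P[...,2]>4)&(P[...,2]<12)&(abs(P[...,1]-340)<50)&(abs(P[...,0]-510)<50)&(I.max(-1)<70)
print(m.sum(),cv2.minAreaRect(P[m][:,:2].astype(np.float32)))
E
```

```text
3.75 [499.82078572 241.35868533 252.03771981] [-0.10942111  0.9885788  -2.26776626]
4538 ((517.3500366210938, 307.5726013183594), (218.9923095703125, 152.3529052734375), 17.3642635345459)
cell [541.25162647 352.5249539 ]
2646 ((508.6148986816406, 339.3026428222656), (49.064674377441406, 48.987213134765625), 16.596744537353516)
```

View pics/w3.png

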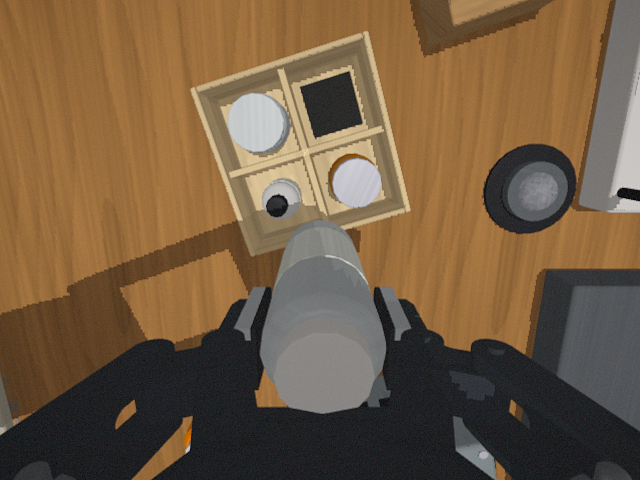

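The empty cell with the whole pad shows at (332,105), with its centre at (508.6, 339.3). I move over it and lower.

drive_tool --moves '[0,0.1,-1,0,0,0,0,0.2,-2,0,0,0,0,0.2,-2,0,0,0,0,0.2,-2,0,0,0,0,0.2,-1.8,0,0,0,0,0,-1,0,0,0,0,0,0,0,0,0,1,0,0,0,0,0,2,0,0,0,0,0,2.5,0,0,0,0,0,2.5,0,0,0,0,0,2.5,0,0,0,0,0,1.5,0,0,0,0,0,0,0,0,0,0,0]'

```text
time: 4.97
tool_pos: [506.3, 334.9, 126.7]
tcp_rot: [-58.2, 89.5, -148.3]
ft_force: [-0.4, -1.4, -3.0]
finger_gap: 41.5
```

```bash
python3 - <<'E'
from h import *
print(sensors.sense()["time"],tool()[0],sensors.sense()["ft_force"])
for n in("scene","side"):
    im,P,T,K=cam(n); save(f"pics/{n}4.png",cv2.resize(im[230:390,200:500] if n=="side" else im[220:380,380:580],None,fx=2.5,fy=2.5))
go([508.6,339.3,85],down(0))
E
```

```text
4.9667 [506.25478257 334.92478484 126.67785923] [-0.41251301 -1.44845868 -2.99937165]
tool shift cm [ 4.67 -0.   -0.27] rotvec [-0.06  0.06  0.08]
```

View pics/scene4.png

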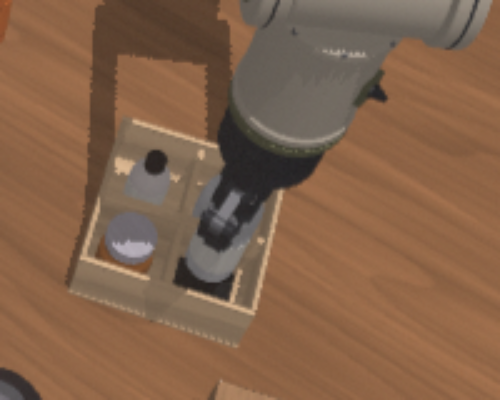

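View pics/side4.png

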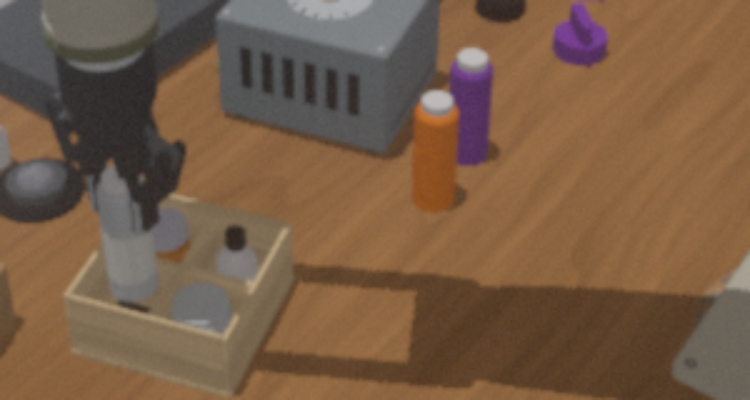

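The can is inside the empty cell, over the pad, with clear space around it. I lower it the rest of the way.

drive_tool --moves '[1.5,0,-0.2,0,0,0,1.5,0,0,0,0,0,0.8,0,0,0,0,0,0.3,0,0,0,0,0,0.2,0,0,0,0,0,0,0,0,0,0,0,0,0,0,0,0,0]'

```text
time: 5.65
tool_pos: [509.6, 340.3, 90.4]
tcp_rot: [117.7, 89.9, 27.7]
ft_force: [-0.5, 0.6, -1.3]
finger_gap: 41.3
```

drive_tool --moves '[0.2,0,0,0,0,0,0.2,0,0,0,0,0,0,0,0,0,0,0,0,0,0,0,0,0]'

```text
time: 5.98
tool_pos: [508.9, 340.0, 85.2]
tcp_rot: [-62.3, 90.0, -152.3]
ft_force: [0.0, 0.8, -2.5]
finger_gap: 41.2
```

drive_tool --moves '[0.2,0,0,0,0,0,0.1,0,0,0,0,0,0,0,0,0,0,0,0,0,0,0,0,0]'

```text
time: 6.32
tool_pos: [508.9, 340.0, 82.2]
tcp_rot: [-58.9, 90.0, -148.9]
ft_force: [0.6, -0.4, -1.6]
finger_gap: 41.4
```

drive_tool --moves '[0.1,0,0,0,0,0,0.1,0,0,0,0,0,0,0,0,0,0,0,0,0,0,0,0,0]'

```text
time: 6.65
tool_pos: [509.2, 340.5, 82.0]
tcp_rot: [140.3, 89.9, 50.4]
ft_force: [-4.0, -1.2, 10.5]
finger_gap: 41.2
```

Contact at 10 N upward, so the can is standing on the pad. I release it.

drive_tool --moves '[0,0,0,0,0,0,0,0,0,0,0,0,0,0,0,0,0,0,0,0,0,0,0,0,0,0,0,0,0,0,0,0,0,0,0,0]' --hand 7.5

```text
time: 7.15
tool_pos: [508.9, 339.9, 80.1]
tcp_rot: [-55.1, 90.0, -145.1]
ft_force: [-0.8, 0.7, -0.7]
finger_gap: 74.7
```

drive_tool --moves '[-1,0,0,0,0,0,-2,0,0,0,0,0,-3,0,0,0,0,0,-3,0,0,0,0,0,-3,0,0,0,0,0,-2,0,0,0,0,0,0,0,0,0,0,0]'

```text
time: 7.73
tool_pos: [511.6, 341.5, 227.9]
tcp_rot: [119.0, 89.4, 29.0]
ft_force: [0.3, 1.0, 0.1]
finger_gap: 75.0
```

```bash
python3 - <<'E'
from h import *
print(sensors.sense()["time"],tool()[0],sensors.sense()["ft_force"])
im,P,T,K=cam("wrist"); save(f"pics/w5.png",im)
q=P.reshape(-1,3); q=q[(q[:,2]>122)&(q[:,2]<136)&(abs(q[:,0]-509)<30)&(abs(q[:,1]-340)<30)]; print("top",np.median(q,0),len(q))
im,P,T,K=cam("side"); save(f"pics/side5.png",im)
from scipy.optimize import least_squares
q=P.reshape(-1,3)
for lo,hi in((30,60),(75,100)):
  p=q[(q[:,2]>lo)&(q[:,2]<hi)&(abs(q[:,0]-509)<26)&(abs(q[:,1]-340)<26)]
  f=lambda c: np.hypot(p[:,0]-c[0],p[:,1]-c[1])-21
  print(least_squares(f,[509,340],loss='soft_l1').x,len(p))
E
```

```text
7.7333 [511.58824521 341.49192558 227.94793775] [0.27835077 0.96357107 0.11230053]
top [507.94389745 341.49403738 129.46142118] 1537
[505.82722376 338.62946388] 92
[505.94767294 338.52533079] 177
```

View pics/w5.png

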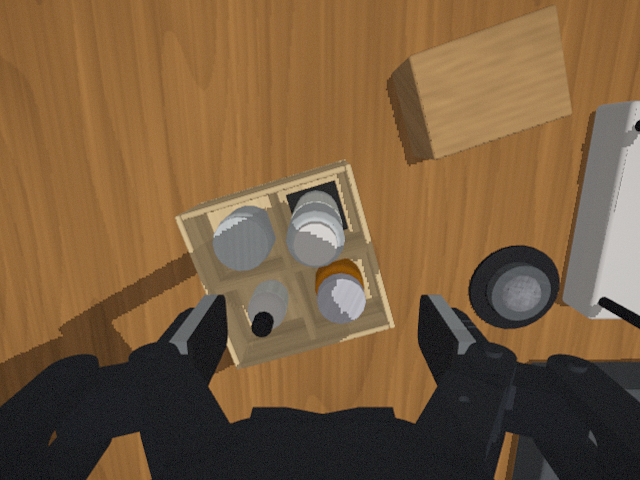

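View pics/side5.png

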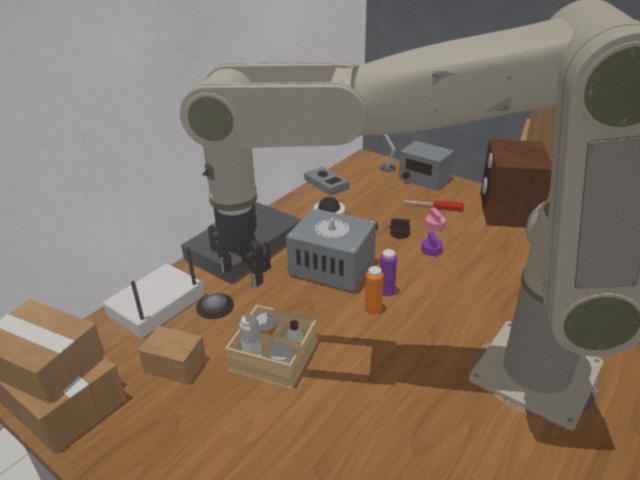

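The can stands upright in its cell, let go (wrist (316,235), side (250,335)). Now a close look at the spindle.

drive_tool --moves '[0,0.5,2,0,0,0,0,0.5,3,0,0,0,0,0.5,3.5,0,0,0,0,0.5,3.5,0,0,0,0,0.5,3.5,0,0,0,0,0.5,3.5,0,0,0,0,0.5,3.5,0,0,0,0,0.5,3.5,0,0,0,0,0.5,3.5,0,0,0,0,0.5,3.5,0,0,0,0.5,0.5,3.5,0,0,0,1,0.5,2.5,0,0,0,1,0,1,0,0,0,0.6,0,0,0,0,0,0,0,0,0,0,0,0,0,0,0,0,0]'

```text
time: 9.17
tool_pos: [568.1, -58.5, 188.1]
tcp_rot: [-114.0, 89.8, 156.1]
ft_force: [0.3, 0.1, 0.6]
finger_gap: 74.9
```

```bash
python3 - <<'E'
from h import *
print(sensors.sense()["time"],tool()[0],jaw())
im,P,T,K=cam("wrist"); save(f"pics/w6.png",im); np.savez("w6.npz",im=im,P=P,T=T,K=K)
m=(P[...,2]>156)&(P[...,2]<165)&(np.hypot(P[...,0]-573,P[...,1]+43)<20)
v,u=np.nonzero(m);print(m.sum(),u.mean(),v.mean(),P[m].mean(0))
u,v=int(u.mean()),int(v.mean())
save("pics/w6c.png",cv2.resize(im[v-40:v+40,u-40:u+40],None,fx=7,fy=7,interpolation=cv2.INTER_CUBIC)); print(u,v)
E
```

```text
9.1667 [568.12312996 -58.50224523 188.09851614] 0.046712695428383695
507 328.8224852071006 248.22090729783037 [571.41618341 -42.24454912 158.79916163]
328 248
```

View pics/w6c.png

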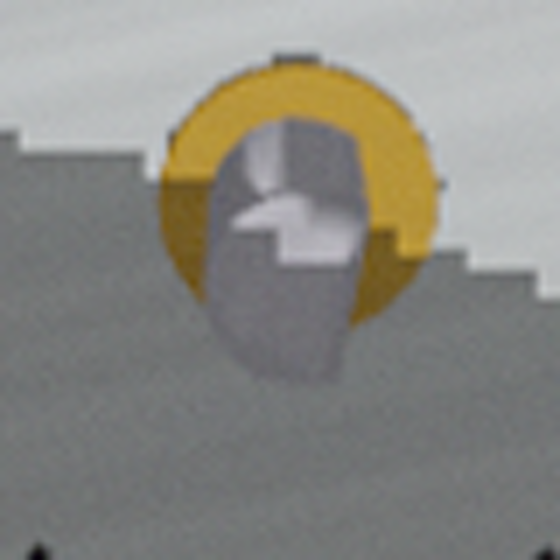

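View pics/w6.png

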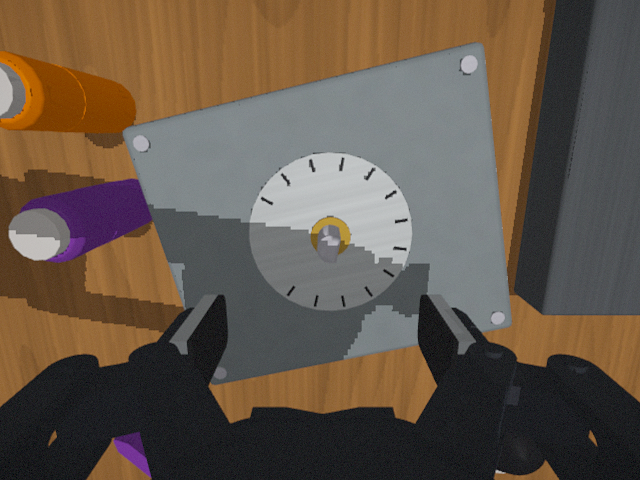

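The spindle tip is at about (329,248), with its flat on the right and slightly down in the image, which is near world -10°. I move closer for precision.

drive_tool --moves '[0,0.1,0.8,0,0,0,1,0.1,0.8,0,0,0,1.5,0.1,0,0,0,0,1.2,0,0,0,0,0,0,0,0,0,0,0,0,0,0,0,0,0,0,0,0,0,0,0]'

```text
time: 9.8
tool_pos: [572.1, -75.9, 152.6]
tcp_rot: [71.6, 90.0, -18.4]
ft_force: [0.2, -0.1, 0.7]
finger_gap: 74.8
```

```bash
python3 - <<'E'
from h import *
print(sensors.sense()["time"],tool()[0],jaw())
im,P,T,K=cam("wrist"); save(f"pics/w7.png",im); np.savez("w7.npz",im=im,P=P,T=T,K=K)
m=(P[...,2]>156)&(P[...,2]<165)&(np.hypot(P[...,0]-573,P[...,1]+43)<20)
v,u=np.nonzero(m);print(m.sum(),u.mean(),v.mean(),P[m].mean(0),P[m].max(0))
u,v=int(u.mean()),int(v.mean())
save("pics/w7c.png",cv2.resize(im[v-40:v+40,u-40:u+40],None,fx=7,fy=7,interpolation=cv2.INTER_CUBIC)); print(u,v)
m=(P[...,2]>125)&(P[...,2]<135)&(abs(P[...,0]-573)<130)
print(np.median(P[m][:,2]))
E
```

```text
9.8 [572.12454962 -75.94039837 152.58285941] 0.01132659426329675
824 319.752427184466 230.6347087378641 [571.38784986 -42.29480344 158.82545187] [576.77453753 -36.17110152 161.24980278]
319 230
129.71238721364162
```

View pics/w7c.png

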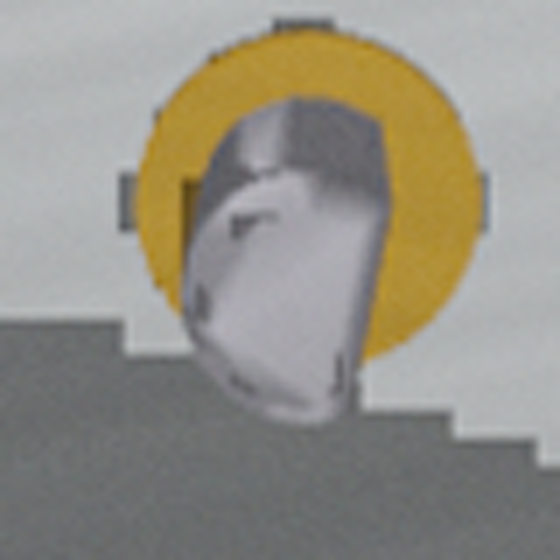

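```bash
python3 - <<'E'
from h import *
from scipy.optimize import least_squares
d=np.load("w7.npz");T,K=d["T"],d["K"]
f=lambda p,z:hit(T,K,279+p[0]/7-.5+1/14,190+p[1]/7-.5+1/14,z)[:2]
print(tool()[0])
for z in (157,160):
  fl=np.array([f(p,z) for p in((386,230),(379,270),(372,310),(364,355),(357,395))])
  ar=np.array([f(p,z) for p in((184,290),(188,325),(205,365),(230,395),(265,415),(300,423))])
  def g(p):
    c=p[:2];n=np.array([np.cos(p[2]),np.sin(p[2])])
    return np.r_[np.hypot(*(ar-c).T)-7,(fl-c)@n-3.5]
  s=least_squares(g,[572,-43,-.15]);print(z,s.x,np.degrees(s.x[2]),s.fun.round(2))
v=fl[-1]-fl[0];print(np.degrees(np.arctan2(v[1],v[0]))+90)
# collar: brass centre z=133
im=d["im"].astype(int);m=(im[...,0]-im[...,2]>70)
m[:180]=0;m[280:]=0;m[:,:270]=0;m[:,370:]=0
vv,uu=np.nonzero(m);q=np.array([hit(T,K,u,v,133)[:2] for u,v in zip(uu,vv)],np.float32);print(len(q),cv2.minEnclosingCircle(q))
w=np.load("w6.npz");P=w["P"];m=(P[...,2]>125)&(P[...,2]<135)&(abs(P[...,0]-573)<130)&(abs(P[...,1]+43)<130)
print(cv2.minAreaRect(P[m][:,:2].astype(np.float32)))
E
```

```text
[572.45640479 -75.99452904 153.07727144]
157 [ 5.72547317e+02 -4.33029851e+01 -1.63553184e-01] -9.370907195886929 [-0.14 -0.19 -0.11  0.01  0.04  0.12 -0.12 -0.04 -0.08 -0.07 -0.09]
160 [ 5.72574699e+02 -4.23626168e+01 -1.70968897e-01] -9.795796215237553 [-0.32 -0.32 -0.09 -0.    0.08  0.16 -0.12 -0.16 -0.18 -0.15 -0.07]
-9.462322208025626
889 ((572.470703125, -43.15000534057617), 10.890274047851562)
((572.453369140625, -42.970985412597656), (188.953125, 159.54287719726562), 12.761829376220703)
```

The spindle is at (572.5, -43.2) with yaw -9.4°, and its flat lies in the lower right. The collar centre agrees. Now I go to the knob and turn the jaws across its bar.

drive_tool --moves '[-2,0,0,0,0,0,-3,0,0,0,0,0,-2,0,0,0,0,0,0,-0.7,2.5,0,0,0,0,-0.8,3.0,0,0,0,0,-0.8,3.0,0,0,0,0,-0.8,3.0,0,0,0,0,-0.8,3.0,0,0,0,0,-0.8,3.0,0,0,0,0,-0.8,3.0,0,0,0,0,-0.6,2.3,0,0,0,0,0,0,6,0,0,0,0,0,7,0,0,0,0,0,7,0,0,0,0,0,7,0,0,0,0,0,7,0,0,0,0,0,7,0,0,0,0,0,7,0,0,0,0,0,7,0,0,0,0,0,7,0,0]'

```text
time: 11.52
tool_pos: [511.5, -304.2, 223.5]
tcp_rot: [116.9, 89.9, -35.4]
ft_force: [-0.6, 0.8, 0.7]
finger_gap: 75.1
```

drive_tool --moves '[0,0,0,0,0,0,0,0,0,0,0,0]'

```text
time: 11.68
tool_pos: [511.3, -304.1, 223.2]
tcp_rot: [116.6, 89.9, -35.2]
ft_force: [0.3, 0.0, -0.3]
finger_gap: 74.9
```

```bash
python3 - <<'E'
from h import *
print(sensors.sense()["time"],tool()[0],jaw(),sensors.sense()["joint_pos"])
im,P,T,K=cam("wrist"); save(f"pics/w8.png",im); np.savez("w8.npz",im=im,P=P,T=T,K=K)
m=(P[...,2]>43)&(P[...,2]<52)&(np.hypot(P[...,0]-511,P[...,1]+303)<45)
print("bar",m.sum(),cv2.minAreaRect(P[m][:,:2].astype(np.float32)))
m=(P[...,2]>20)&(P[...,2]<52)&(np.hypot(P[...,0]-511,P[...,1]+303)<45)
print("all",m.sum(),cv2.minEnclosingCircle(P[m][:,:2].astype(np.float32)),np.median(P[(P[...,2]<10)&(P[...,2]>-10)][:,2]))
E
```

```text
11.6833 [ 511.34262295 -304.14416143  223.15406093] -61.77043707162777 [-3.56811377e+01  6.83046909e+00  8.68113025e+01  6.12835384e-04
  8.62823890e+01  2.60892400e+01]
bar 904 ((514.0361328125, -303.69561767578125), (54.66130065917969, 13.68870735168457), 27.26032066345215)
all 3244 ((515.7451782226562, -303.7876892089844), 32.22595977783203) -0.5609792709202281
```

View pics/w8.png

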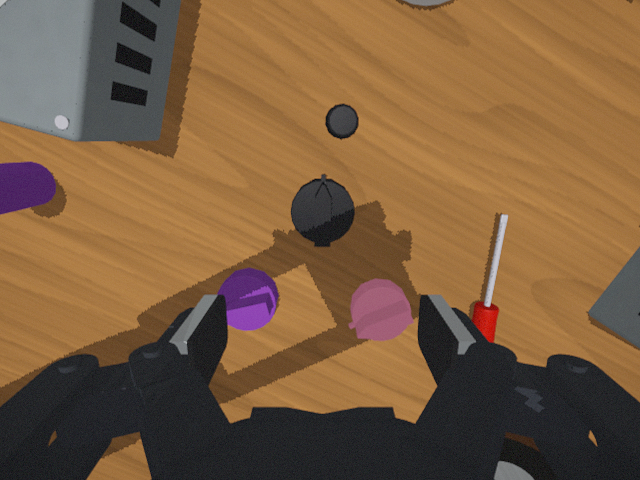

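```bash
python3 - <<'E'
from h import *
d=np.load("w8.npz");P=d["P"]
for n,(u,v) in dict(purple=(248,300),pink=(380,310),small=(342,121),black=(322,211)).items():
    print(n,P[v,u].round(0))
I=d["im"].astype(int);T,K=d["T"],d["K"]
# disc outline at z 0..24: dark pixels, image crop
m=(I.max(-1)<75);m[:160]=0;m[255:]=0;m[:,:280]=0;m[:,365:]=0
save("pics/w8c.png",cv2.resize(d["im"][165:255,278:368],None,fx=6,fy=6,interpolation=cv2.INTER_CUBIC))
for z in(24,0):
    q=P[(abs(P[...,2]-24)<3)&(np.hypot(P[...,0]-513,P[...,1]+304)<36)][:,:2]
b=P[(P[...,2]>43)&(P[...,2]<52)&(np.hypot(P[...,0]-511,P[...,1]+303)<45)][:,:2]
c=b.mean(0);u,s,vt=np.linalg.svd(b-c);a=np.degrees(np.arctan2(vt[0,1],vt[0,0]));print("pca",c,a)
go([513.1,-304.2,100],down(-62.7))
E
```

```text
purple [ 406. -281.   35.]
pink [ 454. -400.   28.]
small [ 592. -281.   19.]
black [ 517. -301.   47.]
pca [ 512.6944632  -304.26624867] -152.07576160116437
tool shift cm [12.3   0.08 -0.15] rotvec [ 0.96 -0.03 -0.05]
```

View pics/w8c.png

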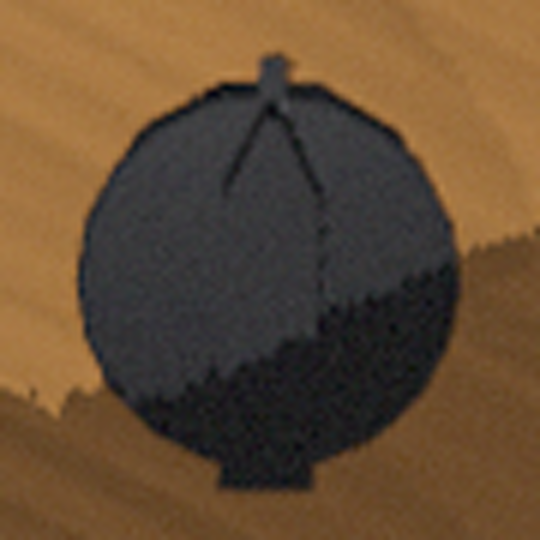

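The crop confirms the black knob: the nose points up in the image (270,60), which is yaw about 27.6°. The coloured knobs are far enough away. I narrow the jaws and descend.

drive_tool --moves '[0,0.1,-0.1,0.7,0,0,3,0,0,0,0,0,3.5,0,0,0,0,0,3.5,0,0,0,0,0,3,0,0,0,0,0,2,0,0,0,0,0,0,0,0,0,0,0,0,0,0,0,0,0]' --hand 4.0

```text
time: 12.4
tool_pos: [511.5, -303.8, 71.3]
tcp_rot: [-63.2, 89.8, 144.1]
ft_force: [0.0, 1.1, 0.4]
finger_gap: 39.7
```

```bash
python3 - <<'E'
from h import *
print(sensors.sense()["time"],tool()[0],jaw(),sensors.sense()["finger_gap"])
im,P,T,K=cam("wrist"); save(f"pics/w9.png",im); np.savez("w9.npz",im=im,P=P,T=T,K=K)
b=P[(P[...,2]>43)&(P[...,2]<52)&(np.hypot(P[...,0]-513,P[...,1]+304)<30)][:,:2]
print("bar",len(b),cv2.minAreaRect(b.astype(np.float32)))
E
```

```text
12.4 [ 511.54897079 -303.79338962   71.31519088] -62.63380004030798 39.72530182167717
bar 2913 ((513.6441040039062, -303.47113037109375), (55.014068603515625, 14.056174278259277), 27.596832275390625)
```

View pics/w9.png

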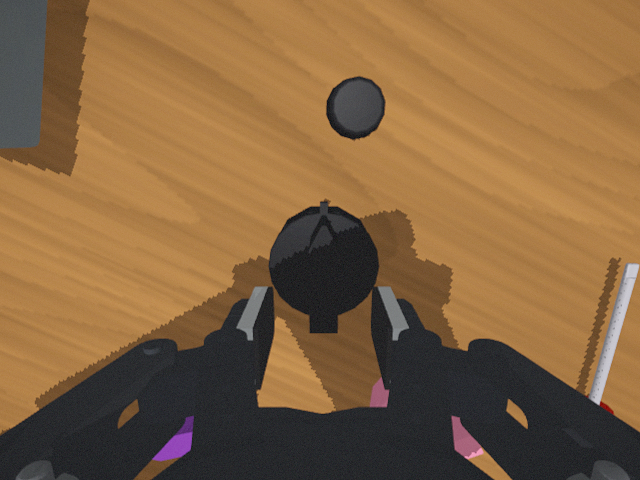

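drive_tool --moves '[1.5,0,-0.1,0,0,0,1.5,0,0,0,0,0,1.0,0,0,0,0,0,0.3,0,0,0,0,0,0,0,0,0,0,0,0,0,0,0,0,0]'

```text
time: 12.95
tool_pos: [513.9, -304.4, 30.5]
tcp_rot: [116.2, 89.9, -36.5]
ft_force: [0.0, 0.1, 0.3]
finger_gap: 39.8
```

drive_tool --moves '[0.2,0,0,0,0,0,0,0,0,0,0,0,0,0,0,0,0,0]'

```text
time: 13.2
tool_pos: [513.6, -304.2, 27.9]
tcp_rot: [118.2, 90.0, -34.5]
ft_force: [-0.2, -0.3, -0.2]
finger_gap: 39.8
```

drive_tool --moves '[0,0,0,0,0,0,0,0,0,0,0,0,0,0,0,0,0,0,0,0,0,0,0,0,0,0,0,0,0,0,0,0,0,0,0,0]' --hand 0.8 --grip_force 60

```text
time: 13.7
tool_pos: [513.5, -304.1, 27.6]
tcp_rot: [117.0, 90.0, -35.7]
ft_force: [-0.1, -0.1, 3.2]
finger_gap: 12.5
```

drive_tool --moves '[-1,0,0,0,0,0,-2,0,0,0,0,0,-3,0,0,0,0,0,-3,0,0,0,0,0,-3,0,0,0,0,0,-3,0,0,0,0,0,-2,0,0,0,0,0,-1,0,0,0,0,0,0,0,0,0,0,0,0,0,0,0,0,0]'

```text
time: 14.53
tool_pos: [513.1, -303.9, 206.8]
tcp_rot: [-60.0, 90.0, 147.3]
ft_force: [0.3, -0.3, -2.3]
finger_gap: 12.7
```

```bash
python3 - <<'E'
from h import *
s=sensors.sense();print(s["time"],tool()[0],jaw(),s["finger_gap"],s["ft_force"])
im,P,T,K=cam("wrist"); save(f"pics/w10.png",im); np.savez("w10.npz",im=im,P=P,T=T,K=K)
go([572.5,-43.2,215],down(-99.4))
E
```

```text
14.5333 [ 513.10545916 -303.85911694  206.82630288] -62.70010450243635 12.716501525716243 [ 0.26092563 -0.28824814 -2.31411946]
tool shift cm [ -0.93 -20.37 -17.26] rotvec [36.7   0.11  0.1 ]
```

View pics/w10.png

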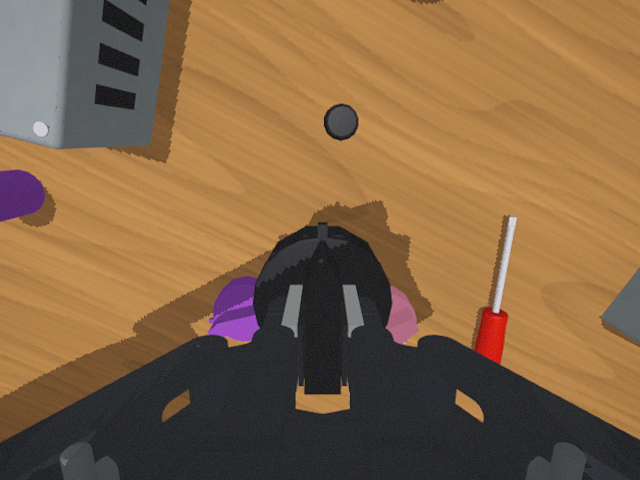

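```bash
python3 - <<'E'
from h import *
from scipy.optimize import least_squares
d=np.load("w10.npz");P=d["P"];p0,R0=tool()
q=(P-p0)@R0 # tool coords: x down
m=(abs(q[...,1])<40)&(abs(q[...,2])<40)
Z=q[...,0]
def fit(a,f0=30):
    f=lambda c: np.hypot(a[:,0]-c[0],a[:,1]-c[1])-f0
    s=least_squares(f,[0,0],loss='soft_l1',f_scale=.5);return s.x.round(2),np.abs(f(s.x)).mean().round(2),len(a)
side=q[m&(Z>6)&(Z<25)&(np.hypot(q[...,1],q[...,2])>22)]
print("side",fit(side[:,1:]))
top=q[m&(Z>1)&(Z<6)]; print("disc top depth",np.median(top[:,0]))
# nose / bar top
b=q[m&(Z<-15)&(Z>-26)&(abs(q[...,1])<9)&(q[...,2]<-8)]; print("bar",len(b),b[:,1].mean(),b[:,1].min(),b[:,1].max(),b[:,2].min(),np.median(b[:,0]))
n=q[m&(Z>-20)&(q[...,2]<-25)&(abs(q[...,1])<5)&(Z<3)];print("nose",len(n),n[:,1].mean(),n[:,2].min())
E
```

```text
side (array([0.95, 1.06]), np.float64(0.3), 785)
disc top depth 2.730684931786901
bar 1917 0.5696017566178817 -8.972609811466828 8.996844894221772 -28.380404857495105 -21.244894870672972
nose 451 0.6091089198686475 -34.620568177030265
```

The knob sits straight between the pads with its nose up at (323,228). I turn it to the spindle's angle and approach offset, so that knob and spindle are seen in one view.

```bash
python3 - <<'E'
from h import *
go([518.2,-34.2,210],down(-99.4))
E
```

```text
tool shift cm [ -0.42 -23.66 -12.85] rotvec [36.7   0.11  0.1 ]
```

drive_tool --moves '[-0.4,-1.3,-0.7,0,0,0,0,-2.4,-1.3,0,0,0,0,-3,-1.6,0,0,0,0,-3,-1.6,0,0,0,0,-3,-1.6,0,0,0,0,-3,-1.6,0,0,0,0,-3,-1.6,0,0,0,0,-2.9,-1.6,0,0,0,0,-2.1,-1.2,0,0,0,0,0,0,6,0,0,0,0,0,6.5,0,0,0,0,0,6.5,0,0,0,0,0,6.5,0,0,0,0,0,6.5,0,0,0,0,0,4.7,0,0,0,0,0,0,0,0,0,0,0,0,0,0]'

```text
time: 16.0
tool_pos: [517.3, -34.0, 209.8]
tcp_rot: [-3.3, 89.8, 167.5]
ft_force: [-0.4, 0.0, -0.7]
finger_gap: 12.5
```

```bash
python3 - <<'E'
from h import *
s=sensors.sense();print(s["time"],tool()[0],jaw(),s["finger_gap"],s["ft_force"])
im,P,T,K=cam("wrist"); save(f"pics/w11.png",im); np.savez("w11.npz",im=im,P=P,T=T,K=K)
from bench import sensors as S
m=(P[...,2]>156)&(P[...,2]<165)&(np.hypot(P[...,0]-573,P[...,1]+43)<15)
v,u=np.nonzero(m);u,v=int(u.mean()),int(v.mean());print(u,v,P[m].mean(0))
save("pics/w11c.png",cv2.resize(im[v-40:v+40,u-40:u+40],None,fx=7,fy=7,interpolation=cv2.INTER_CUBIC))
E
```

```text
16.0 [517.29605701 -34.01275027 209.75217561] -99.22375516013501 12.470216811069774 [-0.42245217  0.02959816 -0.67574409]
323 162 [571.74696349 -43.39933075 158.81719125]
```

View pics/w11.png

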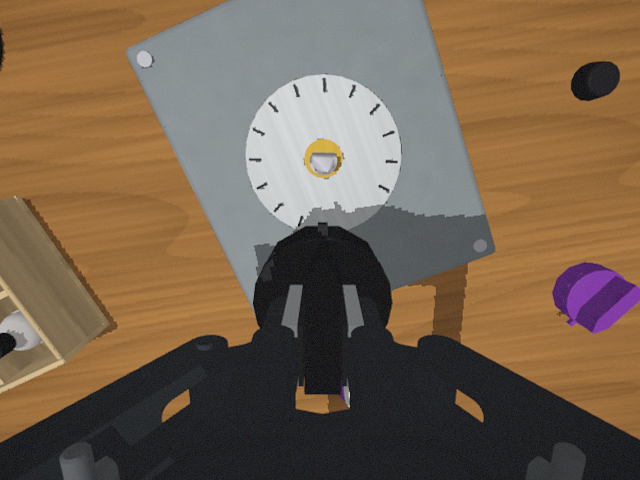

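View pics/w11c.png

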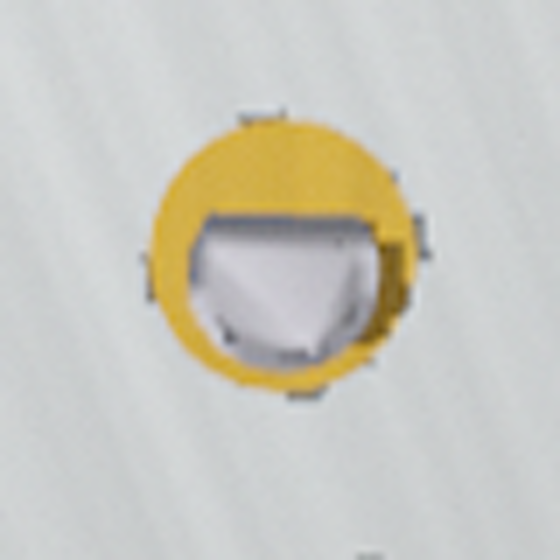

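```bash
python3 - <<'E'
from h import *
from scipy.optimize import least_squares
d=np.load("w11.npz");T,K,P=d["T"],d["K"],d["P"]
p0=np.array([517.296,-34.013,209.752]); 
from scipy.spatial.transform import Rotation as R
M=None
import bench
from bench import snapshot
mount=np.array(snapshot("wrist")["mount"]); Tt=T@np.linalg.inv(mount); p0,R0=Tt[:3,3],Tt[:3,:3]
tool_=lambda X:(np.asarray(X)-p0)@R0
def fitc(a,r):
    f=lambda c: np.hypot(a[:,0]-c[0],a[:,1]-c[1])-r
    s=least_squares(f,a.mean(0),loss='soft_l1',f_scale=.5);return s.x.round(2),np.abs(f(s.x)).mean().round(2),len(a)
f=lambda p,z:hit(T,K,283+p[0]/7-.5+1/14,122+p[1]/7-.5+1/14,z)[:2]
fl=np.array([f(p,157) for p in((220,214),(260,214),(300,214),(340,215),(370,216))])
ar=np.array([f(p,157) for p in((189,275),(200,310),(225,345),(255,366),(285,371),(320,362),(350,338),(372,305),(380,270))])
def g(p):
    n=np.array([np.cos(p[2]),np.sin(p[2])]);return np.r_[np.hypot(*(ar-p[:2]).T)-7,(fl-p[:2])@n-3.5]
s=least_squares(g,[572,-43,-.15]);print(s.x[:2],np.degrees(s.x[2]),s.fun.round(2))
print("spindle tool",tool_([*s.x[:2],157]))
im=d["im"].astype(int);m=(im[...,0]-im[...,2]>70);m[:130]=0;m[190:]=0;m[:,:290]=0;m[:,355:]=0
vv,uu=np.nonzero(m);c=cv2.minEnclosingCircle(np.array([hit(T,K,u,v,133)[:2] for u,v in zip(uu,vv)],np.float32));print("collar",c,tool_([*c[0],133]))
q=tool_(P);Z=q[...,0];rr=np.hypot(q[...,1],q[...,2])
side=q[(Z>6)&(Z<25)&(rr>22)&(rr<38)];print("knob side",fitc(side[:,1:],30.))
for lo,hi_ in((6,12),(12,18),(18,25)):
    a=q[(Z>lo)&(Z<hi_)&(rr>22)&(rr<38)]; print(lo,fitc(a[:,1:],30.))
v,u=int(230),323
print("nose", tool_(P[228:236,318:328].reshape(-1,3)).round(1)[::9])
print("jaw",np.degrees(np.arctan2(R0[1,1],R0[0,1])))
E
```

```text
[573.08617638 -43.64723214] -9.170608199016634 [-0.03 -0.16  0.1   0.43  0.47  0.33  0.01 -0.08 -0.03  0.31  0.28  0.25
  0.2   0.14]
spindle tool [ 52.59703182   0.57568304 -56.75695912]
collar ((572.4835205078125, -43.41989517211914), 10.924579620361328) [ 76.59868935   0.45166401 -56.19133478]
knob side (array([0.1 , 1.27]), np.float64(0.34), 815)
6 (array([0.12, 1.07]), np.float64(0.39), 252)
12 (array([0.09, 1.37]), np.float64(0.28), 268)
18 (array([0.08, 1.37]), np.float64(0.27), 295)
nose [[  3.8  -1.6 -32.6]
 [  4.8   2.  -32.4]
 [  3.7   1.6 -32.3]
 [  4.1   1.2 -31.7]
 [  3.8   0.8 -31.4]
 [  5.2   0.4 -30.6]
 [  4.2  -0.  -30.5]
 [  4.2  -0.4 -30.1]
 [  4.8  -0.8 -29.5]]
jaw -99.22374930094061
```

The flat (upper edge at (323,152)) and the nose are aligned in one view, with the jaw at -99.2 and the spindle flat at about -9.2 to -9.4. I move over the spindle.

drive_tool --moves '[0,0,-1.0,0,0,0,0,0,-1.5,0,0,0,0,0,-1.5,0,0,0,0,0,-1.2,0,0,0,0,0,-0.5,0,0,0,0,0,0,0,0,0,0,0,0,0,0,0,0,0,0,0,0,0]'

```text
time: 16.77
tool_pos: [573.9, -43.8, 211.0]
tcp_rot: [-0.3, 90.0, 170.3]
ft_force: [-0.2, -0.6, -0.5]
finger_gap: 12.9
```

```bash
python3 - <<'E'
from h import *
s=sensors.sense();print(s["time"],tool()[0],jaw(),s["ft_force"])
c=np.array([572.6,-43.4]);n=np.array([np.cos(np.radians(-9.3)),np.sin(np.radians(-9.3))])
t=c+0.8*n;print(t);go([*t,190],down(-99.3))
E
```

```text
16.7667 [573.883303   -43.76466804 211.04117905] -99.36725146187833 [-0.2036991  -0.61243545 -0.45961643]
[573.38948457 -43.52928306]
tool shift cm [ 2.1  -0.02  0.05] rotvec [-0.07  0.05  0.  ]
```

Within 0.5 mm. I lower to just above the tip, then go slowly.

drive_tool --moves '[0.7,0,0.03,0,0,0,0.7,0,0,0,0,0,0.4,0,0,0,0,0,0,0,0,0,0,0,0,0,0,0,0,0]'

```text
time: 17.18
tool_pos: [573.7, -43.8, 192.6]
tcp_rot: [-0.7, 89.9, 169.9]
ft_force: [0.9, 0.3, -1.5]
finger_gap: 12.2
```

```bash
python3 - <<'E'
from h import *
s=sensors.sense();print(s["time"],tool()[0],jaw(),s["ft_force"])
im,P,T,K=cam("side"); save("pics/s12.png",cv2.resize(im[170:290,270:400],None,fx=5,fy=5,interpolation=cv2.INTER_CUBIC))
im,P,T,K=cam("scene"); save("pics/sc12.png",cv2.resize(im[170:290,240:370],None,fx=5,fy=5,interpolation=cv2.INTER_CUBIC))
print(tool()[0])
E
```

```text
17.1833 [573.6689307  -43.78438371 192.55987197] -99.39954463260801 [ 0.91488523  0.31501652 -1.4815006 ]
[574.25890142 -43.89217242 193.40343925]
```

View pics/s12.png

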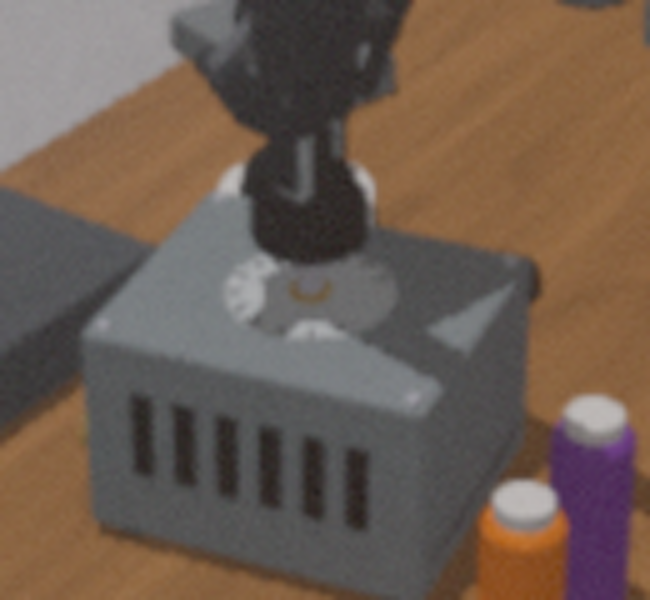

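View pics/sc12.png

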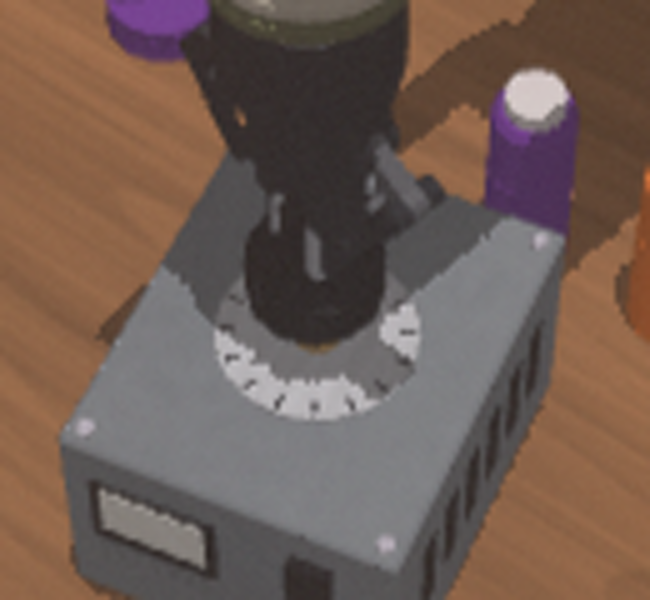

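Both views show the knob centred over the collar (side (310,230), scene (315,300)). I lower it slowly.

drive_tool --moves '[0.2,0,0.04,0,0,0,0.2,0,0,0,0,0,0.2,0,0,0,0,0,0.2,0,0,0,0,0,0,0,0,0,0,0]'

```text
time: 17.7
tool_pos: [573.5, -43.8, 184.6]
tcp_rot: [-1.0, 89.9, 169.6]
ft_force: [-1.7, -0.5, -0.2]
finger_gap: 12.6
```

drive_tool --moves '[0.2,0,0,0,0,0,0.2,0,0,0,0,0,0.2,0,0,0,0,0,0,0,0,0,0,0]'

```text
time: 18.03
tool_pos: [573.5, -43.8, 178.6]
tcp_rot: [1.1, 90.0, 171.7]
ft_force: [-0.2, -0.5, -1.1]
finger_gap: 12.6
```

drive_tool --moves '[0.2,0,0,0,0,0,0.2,0,0,0,0,0,0.2,0,0,0,0,0,0.2,0,0,0,0,0,0,0,0,0,0,0]'

```text
time: 18.45
tool_pos: [573.5, -43.8, 170.6]
tcp_rot: [-0.5, 89.9, 170.1]
ft_force: [-0.4, -0.4, -0.3]
finger_gap: 12.5
```

drive_tool --moves '[0.1,0,0,0,0,0,0.2,0,0,0,0,0,0,0,0,0,0,0,0,0,0,0,0,0]'

```text
time: 18.78
tool_pos: [574.0, -43.8, 168.8]
tcp_rot: [179.1, 90.0, -10.3]
ft_force: [-1.7, 0.8, 3.2]
finger_gap: 12.6
```

drive_tool --moves '[0.2,0,0,0,0,0,0.2,0,0,0,0,0,0,0,0,0,0,0,0,0,0,0,0,0]'

```text
time: 19.12
tool_pos: [574.1, -43.8, 164.8]
tcp_rot: [-177.9, 90.0, -7.3]
ft_force: [-2.5, 0.3, 5.4]
finger_gap: 12.7
```

The spring force appears right where the knob should be home (TCP about 169). I press on.

drive_tool --moves '[0.2,0,0,0,0,0,0.1,0,0,0,0,0,0,0,0,0,0,0,0,0,0,0,0,0]'

```text
time: 19.45
tool_pos: [574.2, -43.8, 162.1]
tcp_rot: [179.1, 89.9, -10.2]
ft_force: [-3.8, 0.9, 6.8]
finger_gap: 12.2
```

drive_tool --moves '[0.1,0,0,0,0,0,0,0,0,0,0,0,0,0,0,0,0,0]'

```text
time: 19.7
tool_pos: [574.2, -43.9, 161.4]
tcp_rot: [179.1, 89.9, -10.3]
ft_force: [-3.4, 0.7, 8.5]
finger_gap: 13.1
```

drive_tool --moves '[0.1,0,0.03,0,0,0,0,0,0,0,0,0,0,0,0,0,0,0]'

```text
time: 19.95
tool_pos: [574.2, -43.9, 161.3]
tcp_rot: [179.2, 89.9, -10.2]
ft_force: [-5.1, 0.9, 14.2]
finger_gap: 12.7
```

drive_tool --moves '[0.1,0,0.02,0,0,0,0,0,0,0,0,0,0,0,0,0,0,0]'

```text
time: 20.2
tool_pos: [574.3, -43.9, 161.2]
tcp_rot: [179.8, 89.8, -9.6]
ft_force: [-7.6, 1.3, 17.8]
finger_gap: 12.9
```

drive_tool --moves '[0,0,0.05,0,0,0,0,0,0,0,0,0,0,0,0,0,0,0,0,0,0,0,0,0]' --grip_force 70

```text
time: 20.53
tool_pos: [574.2, -43.9, 161.2]
tcp_rot: [179.8, 89.8, -9.6]
ft_force: [-4.2, 0.7, 17.0]
finger_gap: 12.5
```

```bash
python3 - <<'E'
from h import *
s=sensors.sense();print(s["time"],tool()[0],jaw(),s["ft_force"],s["wrist_torque"],tool()[1].round(3))
for n in("side","scene","wrist"):
    im,P,T,K=cam(n)
    c=im[170:290,270:400] if n=="side" else im[170:290,240:370]
    save(f"pics/{n}13.png",cv2.resize(c,None,fx=5,fy=5,interpolation=cv2.INTER_CUBIC) if n!="wrist" else im); np.savez(n+"13.npz",im=im,P=P,T=T,K=K)
s=sensors.sense();print(s["time"],tool()[0],s["ft_force"])
im,P=(np.load("side13.npz")[k] for k in("im","P")); save("pics/sidefull13.png",im)
q=P.reshape(-1,3);from scipy.optimize import least_squares
p=q[(q[:,2]>75)&(q[:,2]<100)&(abs(q[:,0]-508)<28)&(abs(q[:,1]-340)<28)]
print("can",least_squares(lambda c: np.hypot(p[:,0]-c[0],p[:,1]-c[1])-21,[508,340],loss='soft_l1').x)
# knob in wrist: disc top height, nose
d=np.load("wrist13.npz");P=d["P"]
m=(P[...,2]>150)&(P[...,2]<165)&(np.hypot(P[...,0]-572.5,P[...,1]+43.2)<29)
a=P[m];c,*_=np.linalg.lstsq(np.c_[a[:,:2]-a[:,:2].mean(0),np.ones(len(a))],a[:,2],rcond=None);print("disc top plane",c,len(a))
sd=P[(P[...,2]>136)&(P[...,2]<153)&(np.hypot(P[...,0]-572.5,P[...,1]+43.2)<36)]
print("knob ctr",least_squares(lambda c: np.hypot(sd[:,0]-c[0],sd[:,1]-c[1])-30,[572,-43],loss='soft_l1').x,len(sd))
E
```

```text
20.5333 [574.20012936 -43.85211214 161.21998818] -99.39651005961477 [-4.19435512  0.69316497 17.00147615] [ 0.19525231  1.01128038 -0.01664879] [[ 0.004 -0.163 -0.987]
 [-0.001 -0.987  0.163]
 [-1.     0.    -0.004]]
20.6833 [574.20793799 -43.84831693 161.20390503] [-4.94307805  0.81506683 17.04179612]
can [506.14005467 338.67542128]
disc top plane [ 1.63802198e-02 -2.43232503e-03  1.57277818e+02] 4573
knob ctr [572.83387954 -43.7364092 ] 684
```

View pics/side13.png

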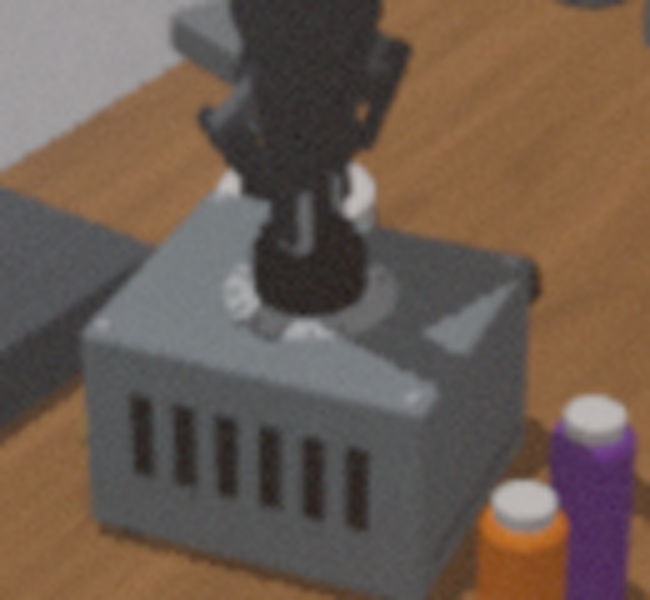

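View pics/wrist13.png

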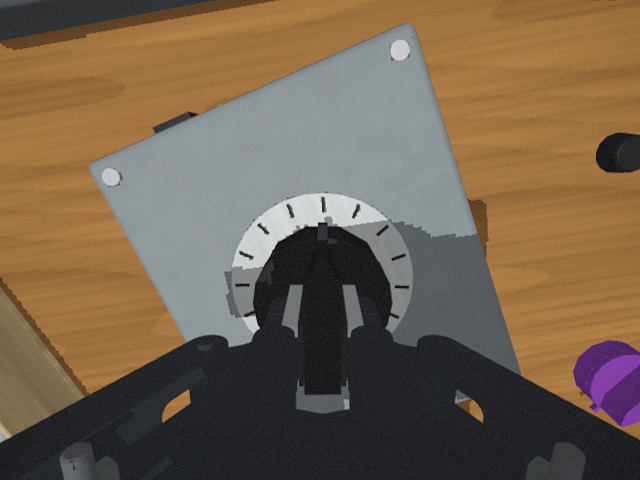

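View pics/sidefull13.png

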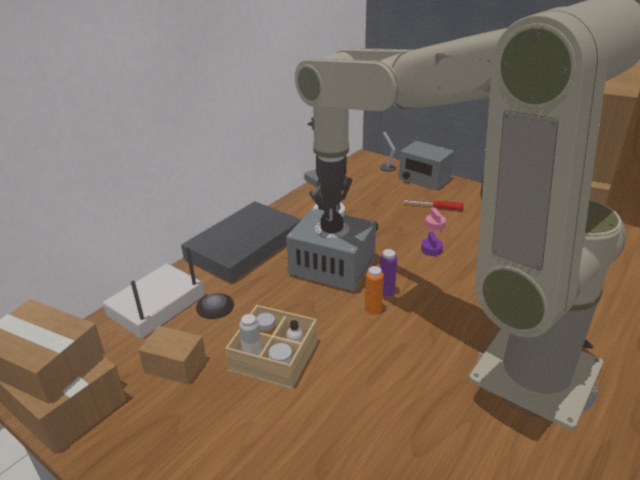

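```bash
python3 - <<'E'
from h import *
print(r.hand_in()); s=sensors.sense(); print(s["time"],s["tool_pos"],s["ft_force"])
E
```

```text
the job is handed in; nothing more can be done
None
the job is handed in; nothing more can be done
```

I put the can in its cell and fitted the knob, and handed in at about 20.7 s with the gripper still holding the knob pressed down. The hand-in gave no verdict, so what follows comes from my own measurements.

- **Can:** It stands upright on the pad in the empty cell, let go. It measures at (506–508, 339–341), against a pad centre of (508.6, 339.3).
- **Knob fit:** I turned the knob to the spindle's flat, and the two matched within about 0.5° (knob -9.4°, spindle about -9.2 to -9.4°). It went down the full bore with almost no force.
- **Pressed down:** The spring force started at TCP z about 169 mm. It rose to a hard stop at 161.2 mm, where I finished with about 17 N pressing down.
- **Final image check:** The knob's disc top is at 157.3 mm, which puts its underside at about 133–134 mm, so the spindle is at the bottom of its travel. The knob is centred within about 1 mm and tilted about 0.02 rad.
- **Small disagreements:**
  - A sideways force of about 4–5 N remained at the end.
  - The disc height came out about 0.7 mm lower than calculated, which is within the camera calibration.
- **Everything else:** I saw no bystander move in the last images, but I did not measure each one.

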